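# Sweep the stray nuts into the bench tray

### The job

Sweep the three loose hexagon nuts across the engine bench with your fingertips into the three-sided steel tray, until each lies completely inside its open edge. Let them slide along the bench: do not pick any up or flick them, and leave the standing valve lifter, the piston and the bearing cap where they are.

Things in the scene. Friction and masses are not known exactly. Their poses are not given: they have to be found in the camera images.
- tray: sheet-steel sweep tray fixed to the bench, open on one side; its black rubber floor lies level with the bench, no step. Two side walls and a back wall, 30 mm high, 4 mm thick; inside 170 mm wide, 120 mm deep. Origin: middle of the open edge, at bench height. Its +y points from the open edge (y = 0) to the back wall (y = 120 mm), its x runs along the open edge (side walls at -85 and +85 mm), z up
- nut1: one of three identical plain steel hexagon nuts lying flat on the bench, 30 mm across flats (34.6 mm across corners), 16 mm tall, about 60 g. Origin: centre of its underside, z up along the bore; its yaw is arbitrary
- nut2: one of three identical plain steel hexagon nuts lying flat on the bench, 30 mm across flats (34.6 mm across corners), 16 mm tall, about 60 g. Origin: centre of its underside, z up along the bore; its yaw is arbitrary
- nut3: one of three identical plain steel hexagon nuts lying flat on the bench, 30 mm across flats (34.6 mm across corners), 16 mm tall, about 60 g. Origin: centre of its underside, z up along the bore; its yaw is arbitrary
- lifter: valve lifter to be left alone: slim plain steel cylinder standing on end, 21 mm in diameter, 50 mm tall, 100 g, easily tipped. Origin: centre of its underside, z up
- piston: piston to be left alone: aluminium cylinder standing crown up, 90 mm in diameter, 55 mm tall, loose. Origin: centre of its underside, z up
- cap: main bearing cap to be left alone: dark steel bridge-shaped block, 36 mm (its x) by 112 mm (its y), 40 mm tall, loose. Origin: centre of its underside, z up
There are look-alikes about, which are no part of the job. Leave any blue look-alike of the nut2 alone.

How it is judged (in metres and radians):
At the end, for the whole second after the job is handed in: each nut lies at rest on the bench inside the tray, its centre at least 14 mm past the open edge (the nut's half width is 15 mm), and the lifter, piston and cap are within 12 mm of where they started (y of nut1 in the frame of tray between 0.014 and 0.12 m and x of nut1 in the frame of tray between -0.085 and 0.085 m and height (world z) of each of nut1, nut2, nut3 below 0.018 m and linear speed of each of nut1, nut2, nut3 below 0.02 m/s and y of nut2 in the frame of tray between 0.014 and 0.12 m and x of nut2 in the frame of tray between -0.085 and 0.085 m and y of nut3 in the frame of tray between 0.014 and 0.12 m and x of nut3 in the frame of tray between -0.085 and 0.085 m and distance of each of lifter, piston, cap from where it was at the start of the episode below 0.012 m); the robot touches nothing.
It fails at once if a nut is lifted off the bench (its underside more than 25 mm up) (height (world z) of any of nut1, nut2, nut3 above 0.025 m).
It fails at once if a nut is flicked or batted (faster than 0.6 m/s) (linear speed of any of nut1, nut2, nut3 above 0.6 m/s).
It fails at once if the lifter, the piston or the cap is shifted by more than 12 mm or tipped over (distance of any of lifter, piston, cap from where it was at the start of the episode above 0.012 m or angle between any of lifter, piston, cap's own z axis and vertical above 0.3 rad).
It also fails if it takes over 58 s, if anything falls off the work surface, if the arm or the gripper's body presses on something with over 40 N, if the wrist force passes 120 N, or if a joint passes its speed limit or range.

### The arm

A 6-joint arm with a two-finger parallel gripper is mounted at the origin on the work surface. World frame = base frame: x ahead of the robot, y to its left, z up, the work surface at z = 0. Lengths are in mm, angles in rad, forces in N, time in s.
With the tool pointing down it reaches from about 375 to 975 mm from the base axis. Payload 3.8 kg.
Tool frame: the origin (TCP) lies where the fingers leave the gripper's body, on its centre line; the fingertips stand 73 mm ahead of it and the grasp point (between the pads) lies 54 mm ahead of it; z points along the fingers, y is the direction in which the jaws open and shut (so a half turn about z gives the same grasp; the last joint's range is limited). The gripper opens to 85 mm and grips with 20 to 120 N. Pads are 22 mm wide; open, the fingers measure 114 mm over their backs; the gripper's body (76 mm by 85 mm) begins 54 mm behind the grasp point. The pads swing forward as they close: fully open they stand 13 mm farther back than shut.
Start: joints at [-1.243, 0.264, 1.604, -0, 1.274, -0.037], TCP at [240.809, -630.579, 303.88] pointing down, gripper open.
Joint ranges: [-2.63, 2.63], [-0.94, 2.18], [0.31, 2.57], [-1.31, 4.45], [0, 2.66], [-2.55, 2.55]. Speed limits (rad/s): [2.57, 2.57, 3.14, 3.14, 3.14, 3.14].

### API

Orientations are given as a rotation vector (axis times angle).
In Python, from rig import arm, vision, order gives the robot as it stands. The module is installed in compiled form; this text tells all that it offers.
- The arm moves only by the tool jog_arm, never from a script. Its argument "deltas" is a list of rows, each an object with "jaw": the finger opening in mm, from 0 to 85.4; "xyz": the shift along the tool's x, y, z in mm, a list of three; "twist": the turn, a rotation vector about the tool's x, y, z in degrees, a list of three. A call has exactly 8 rows; each row shifts and turns the pose as measured when the row begins, along the tool's axes as they then stand; what a row does not reach is not made up. A row lasts 1/8 s, in which the tool goes at most 62.5 mm and 10.7 degrees, less where a joint would pass 70% of its speed; a pose out of reach is approached as far as the arm can. A call is refused whole if a number of a shift passes 62.5 or a number of a turn 10.7, either way. A call with a gripper value outside its range is refused whole. The fingers move at their own pace and stop on an object; the grip force is fixed at half the most. Time passes only in rows, so rows that do not move let the fingers close, or fill a call up. It gives the time, the measured TCP pose, the force and the opening at its end, in the units of the state.
- arm.get_obs(): the state, without advancing time (a new reading comes with each control period).
- vision.snapshot(name): name is "scene" or "top"; returns a dict with "img" (480x640x3 uint8, red, green, blue), "z_map" (480x640 float32, mm along the optical axis (not along the pixel's ray), 0 where there is no reading), "camera_matrix" (3x3 intrinsics, pixels), "distortion" ([k1, k2, p1, p2, k3] as OpenCV has them; the pictures are not rectified), "R" (3x3) and "t" (3): a world point X has camera coordinates R X + t. Camera axes: x right, y down, z forward; pixel columns grow to the right and rows downward; lengths in mm; the calibration is good to about 2 mm. A picture is of the moment at which its call begins.
- order.job_done(): hands the job in, once; it reports no verdict.
The state is a dict: "time_s": time; "joints": joint angles; "qd": joint speeds; "joint_torque": joint torques, N m; "eef_pos": TCP position; "ee_rot": TCP orientation; "force": force on the tool from outside, world axes, zero at the start; "torque": the same for the moment, N m; "opening": finger opening in mm.
Only numpy, scipy, OpenCV 4.12 (cv2) and the standard library are available. Lean on these libraries where they do the work, as an engineer would, in place of code of your own. Each camera call takes 0.05 s, during which the arm holds its last target. There are 200 camera calls.

## Working session

There is one attempt and no reset: what is moved stays moved. The work goes in short steps, Python scripts to look and compute and a tool call to move; the robot and the scene stay as the last step left them, time stands still between calls to the robot, and variables do not carry over. Pictures are saved under pics/ and viewed, about 8 in all and at most 12, crops included, and the job is handed in when it is done.

Besides the shell and the picture viewer there is one more tool, called after ">>>" in YAML: its name, and indented under it one key for each argument. jog_arm: Moves the arm, as the interface text tells. Its arguments: {"type":"object","properties":{"deltas":{"type":"array"}},"required":["deltas"]}

```bash
mkdir -p pics; cat > h.py <<'E'
import numpy as np, cv2
from rig import arm, vision, order
def snap(n,f):
    s=vision.snapshot(n); cv2.imwrite('pics/'+f+'.png',s['img'][:,:,::-1]); np.savez('pics/'+f+'.npz',**{k:np.array(v) for k,v in s.items()}); return s
def px2w(s,uv,z):
    uv=np.array(uv,float).reshape(-1,1,2)
    n=cv2.undistortPoints(uv,np.array(s['camera_matrix']),np.array(s['distortion'])).reshape(-1,2)
    R=np.array(s['R']);t=np.array(s['t']).ravel()
    C=-R.T@t; d=np.c_[n,np.ones(len(n))]@R
    return C+d*((z-C[2])/d[:,2])[:,None]
E
python3 - <<'E'
from h import *
a=snap('top','top0'); b=snap('scene','scene0')
for s in(a,b): print(-np.array(s['R']).T@np.array(s['t']).ravel(), s['camera_matrix'],s['distortion'])
print(arm.get_obs())
E
```

```text
[ 484.20012755  117.58083596 1082.79741797] [[592.21557985   0.         323.69584578]
 [  0.         592.21557985 247.97212212]
 [  0.           0.           1.        ]] [-0.00970416  0.          0.          0.          0.        ]
[782.02493792 522.60502534 506.10879531] [[493.13736387   0.         312.79959396]
 [  0.         493.13736387 241.93059281]
 [  0.           0.           1.        ]] [-0.02232504  0.          0.          0.          0.        ]
{'time_s': 0.1, 'joints': array([-1.24288040e+00,  2.64650184e-01,  1.60526708e+00, -2.15469399e-05,
        1.27371433e+00, -3.68893342e-02]), 'qd': array([-0.00011523, -0.00140027, -0.00365343, -0.0005583 , -0.00114245,
       -0.00038984]), 'joint_torque': array([ 6.84296065e-04, -5.16705787e+01, -3.68589628e+01,  2.10026155e-05,
        6.33012285e-03,  3.32139564e-05]), 'eef_pos': array([ 240.64660659, -630.07769952,  302.6889989 ]), 'ee_rot': array([-3.08749305e+00, -5.69506865e-01,  4.96092527e-04]), 'force': array([0.2718807 , 0.10000717, 0.83570648]), 'torque': array([-0.07283513,  0.03672152, -0.05694124]), 'opening': 85.36029956284881}
```

View pics/top0.png

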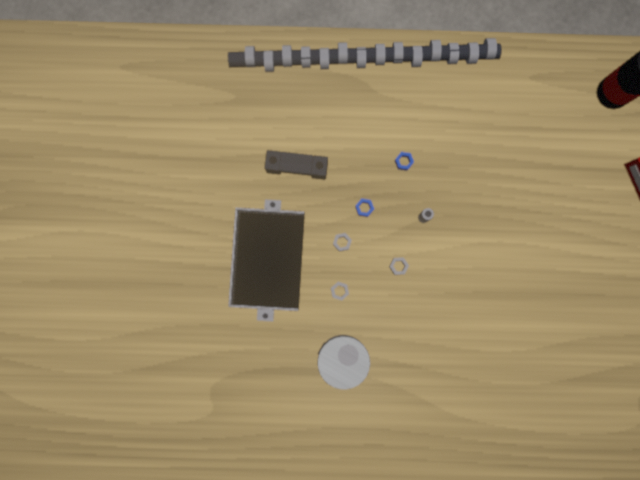

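View pics/scene0.png

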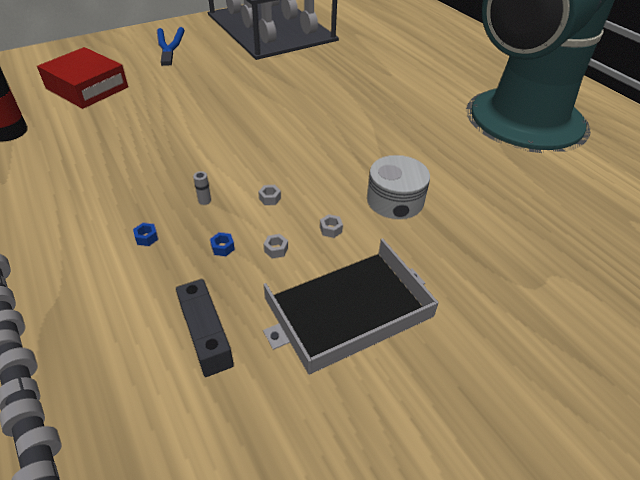

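The top view shows grey nuts at (342,243), (399,266) and (340,291). Blue look-alikes are at (364,208) and (404,161), the lifter at (427,215), the piston at (344,362) and the cap at (296,164). The tray is at (268,260) and opens to the right. The candidates are five nuts: three grey ones to move and two blue ones to leave. I'll check this in one crop.

```bash
python3 - <<'E'
from h import *
s=dict(np.load('pics/top0.npz'))
im=s['img'][140:400,220:450,::-1]
cv2.imwrite('pics/crop0.png',cv2.resize(im[:200],None,fx=3.4,fy=3,interpolation=cv2.INTER_CUBIC)[:600,:800])
def P(n,uv,z): print(n,px2w(s,uv,z).round(1)[:,:2].tolist())
P('nuts',[(342,243),(399,266),(340,291)],16)
P('blue',[(364,208),(404,161)],16)
P('lifter',[(428,214)],50); P('piston',[(344,362)],55); P('cap',[(296,164),(266,151),(327,178)],40)
P('tray open corners',[(304,211),(299,310)],30);P('back',[(237,210),(231,306)],30)
b=dict(np.load('pics/scene0.npz'))
print(px2w(b,[(270,190),(331,221),(276,241)],16).round(1)[:,:2])
E
```

```text
nuts [[581.8, 83.0], [542.8, -20.8], [495.2, 84.6]]
blue [[646.8, 44.4], [735.5, -27.1]]
lifter [[633.8, -66.1]]
piston [[373.5, 76.2]]
cap [[719.3, 169.2], [741.6, 223.6], [695.4, 113.2]]
tray open corners [[636.4, 152.9], [459.7, 156.8]]
back [[635.1, 273.0], [463.7, 277.2]]
[[542.1 -22.8]
 [495.5  83.1]
 [583.7  81. ]]
```

View pics/crop0.png

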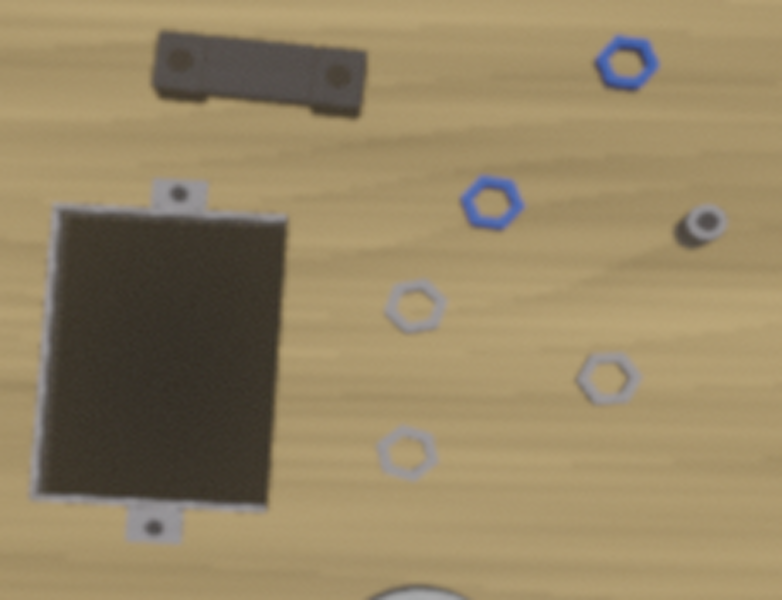

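Top and scene positions agree within about 2 mm. Nuts are at A(582,82), B(542,-22) and C(495,84). The tray's open edge is at y≈155, spanning x 463–633, so the push direction is world +y. I'll push with the jaw at 20 mm, giving two fingertips that cradle the nut, with tool x along world +y. First I transit and turn.

>>> jog_arm:
  deltas:
    - {"jaw":20,"xyz":[41,-38,0],"twist":[0,0,-9.9]}
    - {"jaw":20,"xyz":[47,-30,0],"twist":[0,0,-9.9]}
    - {"jaw":20,"xyz":[52,-21,0],"twist":[0,0,-9.9]}
    - {"jaw":20,"xyz":[55,-12,0],"twist":[0,0,-9.9]}
    - {"jaw":20,"xyz":[56,-3,0],"twist":[0,0,-9.9]}
    - {"jaw":20,"xyz":[55,7,0],"twist":[0,0,-9.9]}
    - {"jaw":20,"xyz":[53,16,0],"twist":[0,0,-9.9]}
    - {"jaw":20,"xyz":[50,25,0],"twist":[0,0,0]}

```text
time_s: 1.1
eef_pos: [436.5, -217.7, 298.9]
ee_rot: [-2.176, -2.256, -0.004]
force: [1.1, -0.2, 0.1]
opening: 20.2
```

```bash
cat >> h.py <<'E'
from scipy.spatial.transform import Rotation as Ro
def st(tgt=None):
    o=arm.get_obs(); R=Ro.from_rotvec(o['ee_rot']).as_matrix()
    print('t',round(o['time_s'],2),'pos',o['eef_pos'].round(1),'open',round(o['opening'],1),'F',o['force'].round(1))
    Rt=np.array([[0,1,0],[1,0,0],[0,0,-1.]])
    print('twist to go (tool,deg)',np.degrees(Ro.from_matrix(R.T@Rt).as_rotvec()).round(1))
    if tgt is not None: print('shift to go (tool)',(R.T@(np.array(tgt)-o['eef_pos'])).round(1))
E
python3 -c "
from h import *
st((582,40,120))"
```

```text
t 1.1 pos [ 436.5 -217.7  298.9] open 20.2 F [ 1.1 -0.2  0.1]
twist to go (tool,deg) [-0.2 -0.4  2.1]
shift to go (tool) [251.1 155.2 180.2]
```

>>> jog_arm:
  deltas:
    - {"jaw":20,"xyz":[45,28,5],"twist":[0,0,2]}
    - {"jaw":20,"xyz":[50,30,10],"twist":[0,0,0]}
    - {"jaw":20,"xyz":[50,30,20],"twist":[0,0,0]}
    - {"jaw":20,"xyz":[45,28,30],"twist":[0,0,0]}
    - {"jaw":20,"xyz":[40,25,40],"twist":[0,0,0]}
    - {"jaw":20,"xyz":[20,12,40],"twist":[0,0,0]}
    - {"jaw":20,"xyz":[5,4,30],"twist":[0,0,0]}
    - {"jaw":20,"xyz":[0,0,0],"twist":[0,0,0]}

```text
time_s: 2.1
eef_pos: [594.9, 51.9, 120.3]
ee_rot: [-2.21, -2.226, -0.004]
force: [-0.1, 0.5, 0.2]
opening: 20.2
```

```bash
python3 -c "
from h import *
st((582,40,79))"
```

```text
t 2.1 pos [594.9  51.9 120.3] open 20.2 F [-0.1  0.5  0.2]
twist to go (tool,deg) [-0.1 -0.3  0.4]
shift to go (tool) [-12.  -13.   41.3]
```

>>> jog_arm:
  deltas:
    - {"jaw":20,"xyz":[-12,-13,0],"twist":[0,0,0.4]}
    - {"jaw":20,"xyz":[0,0,5],"twist":[0,0,0]}
    - {"jaw":20,"xyz":[0,0,10],"twist":[0,0,0]}
    - {"jaw":20,"xyz":[0,0,10],"twist":[0,0,0]}
    - {"jaw":20,"xyz":[0,0,8],"twist":[0,0,0]}
    - {"jaw":20,"xyz":[0,0,5],"twist":[0,0,0]}
    - {"jaw":20,"xyz":[0,0,0],"twist":[0,0,0]}
    - {"jaw":20,"xyz":[0,0,0],"twist":[0,0,0]}

```text
time_s: 3.1
eef_pos: [583.1, 37.2, 84.3]
ee_rot: [2.224, 2.218, 0.011]
force: [0.2, 0.2, -0.7]
opening: 20.2
```

```bash
python3 - <<'E'
from h import *
st((582,45,79)); s=snap('scene','s1')
cv2.imwrite('pics/s1c.png',cv2.resize(s['img'][120:320,130:450,::-1],None,fx=2.5,fy=2.5))
E
```

```text
t 3.1 pos [583.1  37.2  84.3] open 20.2 F [ 0.2  0.2 -0.7]
twist to go (tool,deg) [ 0.3 -0.3 -0.2]
shift to go (tool) [ 7.7 -1.2  5.3]
```

View pics/s1c.png

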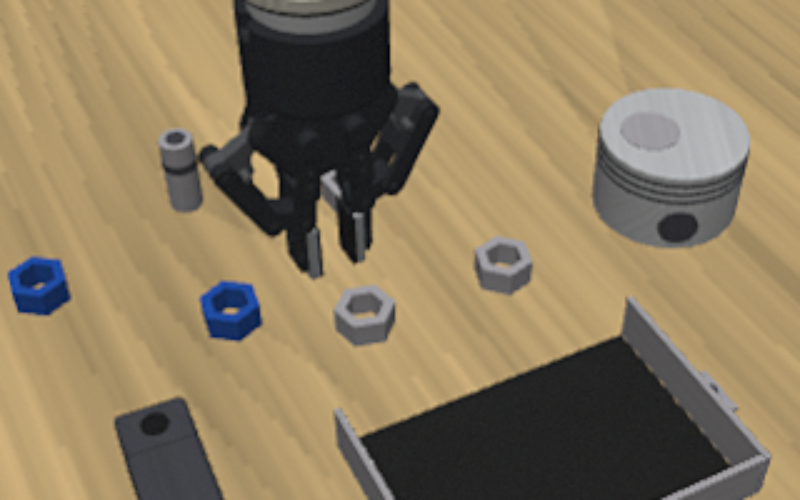

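```bash
python3 - <<'E'
from h import *
s=dict(np.load('pics/s1.npz'))
R,t=s['R'],s['t'].ravel();C=-R.T@t
for uv in [(238,210),(212,183),(301,164),(256,230),(276,222)]:
    n=cv2.undistortPoints(np.array([[uv]],float),s['camera_matrix'],s['distortion']).ravel()
    d=R.T@np.r_[n,1]; print(uv,(C+d*(42-C[1])/d[1]).round(0))
E
```

```text
(238, 210) [620.  42.  59.]
(212, 183) [649.  42. 117.]
(301, 164) [522.  42. 101.]
(256, 230) [597.  42.  10.]
(276, 222) [564.  42.  11.]
```

>>> jog_arm:
  deltas:
    - {"jaw":20,"xyz":[0,-1,5],"twist":[0,0,0]}
    - {"jaw":20,"xyz":[6,0,0],"twist":[0,0,0]}
    - {"jaw":20,"xyz":[10,0,0],"twist":[0,0,0]}
    - {"jaw":20,"xyz":[12,0,0],"twist":[0,0,0]}
    - {"jaw":20,"xyz":[14,0,0],"twist":[0,0,0]}
    - {"jaw":20,"xyz":[14,0,0],"twist":[0,0,0]}
    - {"jaw":20,"xyz":[10,0,0],"twist":[0,0,0]}
    - {"jaw":20,"xyz":[0,0,0],"twist":[0,0,0]}

```text
time_s: 4.15
eef_pos: [582.7, 109.3, 80.1]
ee_rot: [2.222, 2.219, 0.013]
force: [0.4, 0.4, -0.0]
opening: 20.1
```

```bash
python3 - <<'E'
from h import *
st((582,198,79)); s=snap('scene','s2')
cv2.imwrite('pics/s2c.png',cv2.resize(s['img'][120:360,130:450,::-1],None,fx=2.5,fy=2.5))
E
```

```text
t 4.15 pos [582.7 109.3  80.1] open 20.1 F [ 0.4  0.4 -0. ]
twist to go (tool,deg) [ 0.4 -0.3 -0.1]
shift to go (tool) [88.7 -0.8  1.6]
```

View pics/s2c.png

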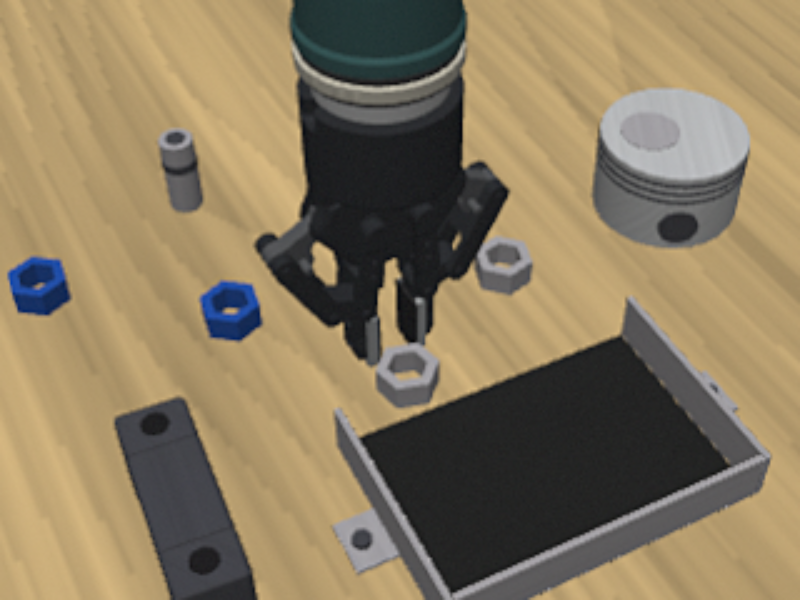

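Nut A at crop (408,373) slides cradled between the fingertips toward the tray mouth; everything else is undisturbed, and the knuckles ride about 59 mm up, above the 30 mm walls. I'll continue the push.

>>> jog_arm:
  deltas:
    - {"jaw":20,"xyz":[6,0,1],"twist":[0,0,0]}
    - {"jaw":20,"xyz":[12,0,0],"twist":[0,0,0]}
    - {"jaw":20,"xyz":[15,0,0],"twist":[0,0,0]}
    - {"jaw":20,"xyz":[15,0,0],"twist":[0,0,0]}
    - {"jaw":20,"xyz":[15,0,0],"twist":[0,0,0]}
    - {"jaw":20,"xyz":[12,0,0],"twist":[0,0,0]}
    - {"jaw":20,"xyz":[6,0,0],"twist":[0,0,0]}
    - {"jaw":20,"xyz":[0,0,0],"twist":[0,0,0]}

```text
time_s: 5.2
eef_pos: [582.8, 195.7, 79.3]
ee_rot: [2.222, 2.219, 0.013]
force: [-0.6, -0.4, 0.7]
opening: 19.8
```

>>> jog_arm:
  deltas:
    - {"jaw":20,"xyz":[-8,0,0],"twist":[0,0,0]}
    - {"jaw":20,"xyz":[-8,0,0],"twist":[0,0,0]}
    - {"jaw":20,"xyz":[-10,0,-20],"twist":[0,0,0]}
    - {"jaw":20,"xyz":[-10,0,-30],"twist":[0,0,0]}
    - {"jaw":20,"xyz":[-20,-10,-20],"twist":[0,0,0]}
    - {"jaw":20,"xyz":[-35,-30,0],"twist":[0,0,0]}
    - {"jaw":20,"xyz":[-35,-30,0],"twist":[0,0,0]}
    - {"jaw":20,"xyz":[0,0,0],"twist":[0,0,0]}

```text
time_s: 6.2
eef_pos: [512.6, 59.9, 158.4]
ee_rot: [2.223, 2.209, 0.021]
force: [-0.0, 1.1, -0.2]
opening: 20.0
```

```bash
python3 - <<'E'
from h import *
st((495.5,40,80))
E
```

```text
t 6.2 pos [512.6  59.9 158.4] open 20.0 F [-0.   1.1 -0.2]
twist to go (tool,deg) [ 0.9 -0.2 -0.3]
shift to go (tool) [-20.3 -18.2  78. ]
```

>>> jog_arm:
  deltas:
    - {"jaw":20,"xyz":[-11,-9,0],"twist":[0,0,0]}
    - {"jaw":20,"xyz":[-11,-9,5],"twist":[0.5,0,0]}
    - {"jaw":20,"xyz":[0,0,15],"twist":[0,0,0]}
    - {"jaw":20,"xyz":[0,0,20],"twist":[0,0,0]}
    - {"jaw":20,"xyz":[0,0,20],"twist":[0,0,0]}
    - {"jaw":20,"xyz":[0,0,12],"twist":[0,0,0]}
    - {"jaw":20,"xyz":[0,0,5],"twist":[0,0,0]}
    - {"jaw":20,"xyz":[0,0,0],"twist":[0,0,0]}

```text
time_s: 7.2
eef_pos: [496.4, 37.7, 77.1]
ee_rot: [2.226, 2.214, 0.014]
force: [0.4, -0.0, 0.2]
opening: 20.2
```

```bash
python3 - <<'E'
from h import *
st((495.5,198,79))
E
```

```text
t 7.2 pos [496.4  37.7  77.1] open 20.2 F [ 0.4 -0.   0.2]
twist to go (tool,deg) [ 0.4 -0.3 -0.3]
shift to go (tool) [160.3  -1.8  -1.1]
```

>>> jog_arm:
  deltas:
    - {"jaw":20,"xyz":[5,-1,-1],"twist":[0,0,0]}
    - {"jaw":20,"xyz":[10,0,0],"twist":[0,0,0]}
    - {"jaw":20,"xyz":[12,0,0],"twist":[0,0,0]}
    - {"jaw":20,"xyz":[14,0,0],"twist":[0,0,0]}
    - {"jaw":20,"xyz":[14,0,0],"twist":[0,0,0]}
    - {"jaw":20,"xyz":[14,0,0],"twist":[0,0,0]}
    - {"jaw":20,"xyz":[10,0,0],"twist":[0,0,0]}
    - {"jaw":20,"xyz":[4,0,0],"twist":[0,0,0]}

```text
time_s: 8.2
eef_pos: [497.5, 127.6, 80.9]
ee_rot: [2.223, 2.213, 0.02]
force: [-0.5, 0.1, -0.7]
opening: 20.0
```

```bash
python3 - <<'E'
from h import *
st((495.5,198,79)); s=snap('scene','s3')
cv2.imwrite('pics/s3c.png',cv2.resize(s['img'][120:360,130:450,::-1],None,fx=2.5,fy=2.5))
E
```

```text
t 8.2 pos [497.5 127.6  80.9] open 20.0 F [-0.5  0.1 -0.7]
twist to go (tool,deg) [ 0.7 -0.3 -0.2]
shift to go (tool) [70.4 -2.3  2.3]
```

View pics/s3c.png

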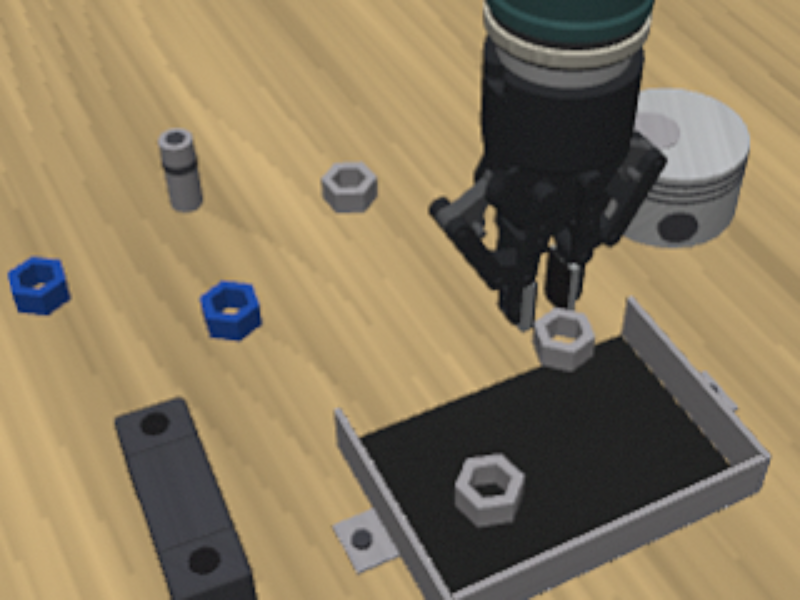

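Nut A is well inside the tray at crop (490,487), nut C is entering at (564,337), and nut B is untouched at (349,186). I'll finish C, then back out and lift.

>>> jog_arm:
  deltas:
    - {"jaw":20,"xyz":[5,-1,1],"twist":[0,0,0]}
    - {"jaw":20,"xyz":[10,-1,0],"twist":[0,0,0]}
    - {"jaw":20,"xyz":[13,0,0],"twist":[0,0,0]}
    - {"jaw":20,"xyz":[13,0,0],"twist":[0,0,0]}
    - {"jaw":20,"xyz":[13,0,0],"twist":[0,0,0]}
    - {"jaw":20,"xyz":[8,0,0],"twist":[0,0,0]}
    - {"jaw":20,"xyz":[4,0,0],"twist":[0,0,0]}
    - {"jaw":20,"xyz":[0,0,0],"twist":[0,0,0]}

```text
time_s: 9.25
eef_pos: [495.6, 198.4, 80.0]
ee_rot: [2.223, 2.213, 0.02]
force: [0.5, 0.0, -1.2]
opening: 19.9
```

>>> jog_arm:
  deltas:
    - {"jaw":20,"xyz":[-8,0,0],"twist":[0,0,0]}
    - {"jaw":20,"xyz":[-8,0,0],"twist":[0,0,0]}
    - {"jaw":20,"xyz":[-10,0,-20],"twist":[0,0,0]}
    - {"jaw":20,"xyz":[-10,0,-30],"twist":[0,0,0]}
    - {"jaw":20,"xyz":[-30,5,-20],"twist":[0,0,0]}
    - {"jaw":20,"xyz":[-50,10,0],"twist":[0,0,0]}
    - {"jaw":20,"xyz":[-55,10,0],"twist":[0,0,0]}
    - {"jaw":20,"xyz":[-40,10,0],"twist":[0,0,0]}

```text
time_s: 10.25
eef_pos: [528.1, -23.0, 152.0]
ee_rot: [2.221, 2.212, 0.019]
force: [0.9, 0.4, -0.8]
opening: 20.2
```

```bash
python3 - <<'E'
from h import *
st((542,-67,150))
E
```

```text
t 10.25 pos [528.1 -23.  152. ] open 20.2 F [ 0.9  0.4 -0.8]
twist to go (tool,deg) [ 0.8 -0.2 -0.2]
shift to go (tool) [-44.   14.    2.1]
```

>>> jog_arm:
  deltas:
    - {"jaw":20,"xyz":[-20,5,0],"twist":[0.6,0,0]}
    - {"jaw":20,"xyz":[-10,3,0],"twist":[0,0,0]}
    - {"jaw":20,"xyz":[-4,2,0],"twist":[0,0,0]}
    - {"jaw":20,"xyz":[0,0,10],"twist":[0,0,0]}
    - {"jaw":20,"xyz":[0,0,15],"twist":[0,0,0]}
    - {"jaw":20,"xyz":[0,0,10],"twist":[0,0,0]}
    - {"jaw":20,"xyz":[0,0,0],"twist":[0,0,0]}
    - {"jaw":20,"xyz":[0,0,0],"twist":[0,0,0]}

```text
time_s: 11.25
eef_pos: [535.9, -60.0, 113.0]
ee_rot: [-2.227, -2.21, -0.005]
force: [0.5, -0.4, -0.1]
opening: 19.9
```

```bash
python3 - <<'E'
from h import *
st((542,-67,79))
E
```

```text
t 11.25 pos [535.9 -60.  113. ] open 19.9 F [ 0.5 -0.4 -0.1]
twist to go (tool,deg) [-0.  -0.3 -0.4]
shift to go (tool) [-7.1  6.2 34. ]
```

>>> jog_arm:
  deltas:
    - {"jaw":20,"xyz":[-6,6,0],"twist":[0,0,0]}
    - {"jaw":20,"xyz":[0,0,10],"twist":[0,0,0]}
    - {"jaw":20,"xyz":[0,0,12],"twist":[0,0,0]}
    - {"jaw":20,"xyz":[0,0,8],"twist":[0,0,0]}
    - {"jaw":20,"xyz":[0,0,3],"twist":[0,0,0]}
    - {"jaw":20,"xyz":[0,0,0],"twist":[0,0,0]}
    - {"jaw":20,"xyz":[0,0,0],"twist":[0,0,0]}
    - {"jaw":20,"xyz":[0,0,0],"twist":[0,0,0]}

```text
time_s: 12.25
eef_pos: [542.9, -66.5, 78.3]
ee_rot: [-2.228, -2.211, -0.006]
force: [0.1, -0.3, 0.1]
opening: 20.3
```

```bash
python3 - <<'E'
from h import *
st((542,172,79))
E
```

```text
t 12.25 pos [542.9 -66.5  78.3] open 20.3 F [ 0.1 -0.3  0.1]
twist to go (tool,deg) [ 0.  -0.3 -0.4]
shift to go (tool) [238.5  -2.8   0.4]
```

>>> jog_arm:
  deltas:
    - {"jaw":20,"xyz":[5,-1,0],"twist":[0,0,-0.4]}
    - {"jaw":20,"xyz":[10,0,0],"twist":[0,0,0]}
    - {"jaw":20,"xyz":[13,0,0],"twist":[0,0,0]}
    - {"jaw":20,"xyz":[15,0,0],"twist":[0,0,0]}
    - {"jaw":20,"xyz":[16,0,0],"twist":[0,0,0]}
    - {"jaw":20,"xyz":[16,0,0],"twist":[0,0,0]}
    - {"jaw":20,"xyz":[16,0,0],"twist":[0,0,0]}
    - {"jaw":20,"xyz":[16,0,0],"twist":[0,0,0]}

```text
time_s: 13.25
eef_pos: [542.2, 48.2, 79.6]
ee_rot: [-2.221, -2.22, -0.008]
force: [0.7, -0.3, -0.6]
opening: 19.9
```

```bash
python3 - <<'E'
from h import *
st((542,172,79)); s=snap('scene','s4')
cv2.imwrite('pics/s4c.png',cv2.resize(s['img'][120:360,130:450,::-1],None,fx=2.5,fy=2.5))
E
```

```text
t 13.25 pos [542.2  48.2  79.6] open 19.9 F [ 0.7 -0.3 -0.6]
twist to go (tool,deg) [ 0.1 -0.3 -0. ]
shift to go (tool) [123.8  -0.2   1.1]
```

View pics/s4c.png

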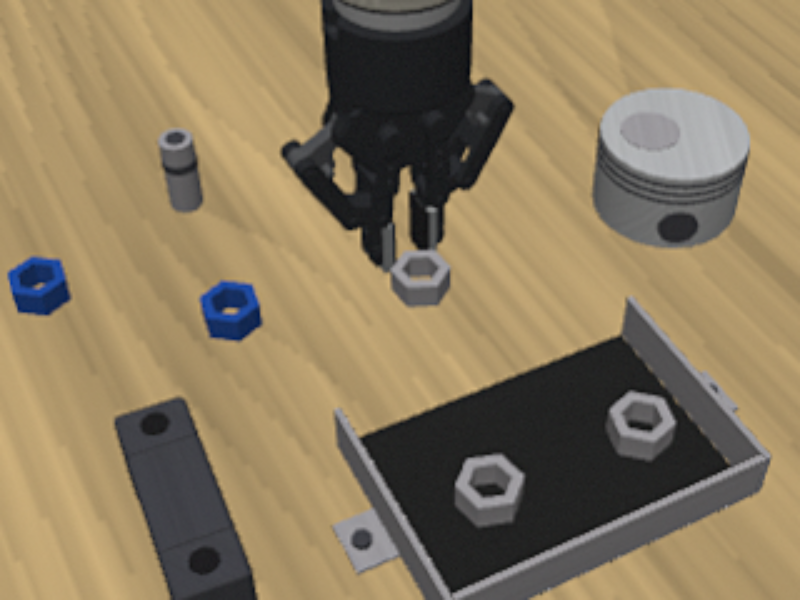

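Nuts A (490,487) and C (641,424) are in the tray. Nut B at (420,276) is cradled and halfway there. About 120 mm is left.

>>> jog_arm:
  deltas:
    - {"jaw":20,"xyz":[8,0,0],"twist":[0,0,0]}
    - {"jaw":20,"xyz":[12,0,0],"twist":[0,0,0]}
    - {"jaw":20,"xyz":[15,0,0],"twist":[0,0,0]}
    - {"jaw":20,"xyz":[15,0,0],"twist":[0,0,0]}
    - {"jaw":20,"xyz":[15,0,0],"twist":[0,0,0]}
    - {"jaw":20,"xyz":[15,0,0],"twist":[0,0,0]}
    - {"jaw":20,"xyz":[10,0,0],"twist":[0,0,0]}
    - {"jaw":20,"xyz":[5,0,0],"twist":[0,0,0]}

```text
time_s: 14.3
eef_pos: [542.2, 151.6, 80.1]
ee_rot: [-2.22, -2.22, -0.009]
force: [0.8, 0.0, -0.4]
opening: 19.6
```

```bash
python3 - <<'E'
from h import *
st((542,172,79))
E
```

```text
t 14.3 pos [542.2 151.6  80.1] open 19.6 F [ 0.8  0.  -0.4]
twist to go (tool,deg) [ 0.1 -0.3  0. ]
shift to go (tool) [20.4 -0.2  1.3]
```

>>> jog_arm:
  deltas:
    - {"jaw":20,"xyz":[6,0,0],"twist":[0,0,0]}
    - {"jaw":20,"xyz":[8,0,0],"twist":[0,0,0]}
    - {"jaw":20,"xyz":[5,0,0],"twist":[0,0,0]}
    - {"jaw":20,"xyz":[0,0,0],"twist":[0,0,0]}
    - {"jaw":20,"xyz":[0,0,0],"twist":[0,0,0]}
    - {"jaw":20,"xyz":[-6,0,0],"twist":[0,0,0]}
    - {"jaw":20,"xyz":[-10,0,0],"twist":[0,0,0]}
    - {"jaw":20,"xyz":[-10,0,-5],"twist":[0,0,0]}

```text
time_s: 15.3
eef_pos: [541.8, 143.8, 84.8]
ee_rot: [-2.219, -2.22, -0.007]
force: [-0.1, -0.6, 0.5]
opening: 20.3
```

>>> jog_arm:
  deltas:
    - {"jaw":20,"xyz":[-5,0,-20],"twist":[0,0,0]}
    - {"jaw":20,"xyz":[-20,0,-30],"twist":[0,0,0]}
    - {"jaw":20,"xyz":[-40,0,-30],"twist":[0,0,0]}
    - {"jaw":20,"xyz":[-50,0,-30],"twist":[0,0,0]}
    - {"jaw":20,"xyz":[-50,0,-10],"twist":[0,0,0]}
    - {"jaw":20,"xyz":[-40,0,0],"twist":[0,0,0]}
    - {"jaw":20,"xyz":[-20,0,0],"twist":[0,0,0]}
    - {"jaw":20,"xyz":[0,0,0],"twist":[0,0,0]}

```text
time_s: 16.3
eef_pos: [541.0, -95.8, 212.2]
ee_rot: [2.223, 2.214, 0.01]
force: [0.2, -0.2, -0.2]
opening: 20.3
```

```bash
python3 - <<'E'
from h import *
st(); s=snap('top','top5'); b=snap('scene','s5')
im=np.vstack([cv2.resize(s['img'][130:400,200:470,::-1],(600,600))])
jm=cv2.resize(b['img'][120:360,130:450,::-1],(200,150)); 
cv2.imwrite('pics/t5c.png',im)
a=dict(np.load('pics/top0.npz'))
d=cv2.absdiff(a['img'],s['img']).max(2)
for n,(u,v) in dict(lifter=(427,215),cap=(296,164),piston=(344,362),blue1=(364,208),blue2=(404,161)).items():
    p=d[v-18:v+19,u-33:u+34]; print(n,p.max())
a=dict(np.load('pics/scene0.npz'));d=cv2.absdiff(a['img'],b['img']).max(2)
for n,(u,v,w) in dict(lifter=(202,188,18),piston=(398,186,32),cap=(205,325,45)).items(): print(n,d[v-w:v+w,u-w:u+w].max())
E
```

```text
t 16.3 pos [541.  -95.8 212.2] open 20.3 F [ 0.2 -0.2 -0.2]
twist to go (tool,deg) [ 0.4 -0.1 -0.2]
lifter 112
cap 11
piston 11
blue1 11
blue2 11
lifter 6
piston 6
cap 9
```

View pics/t5c.png

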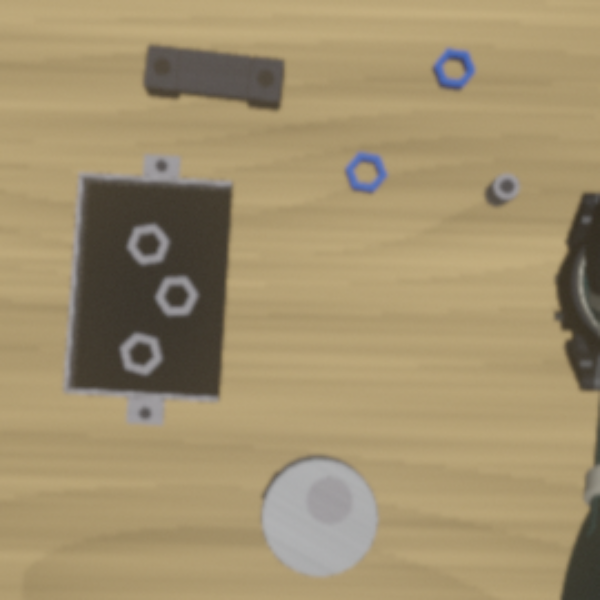

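All three grey nuts are inside the tray, at crop (148,244), (176,296) and (141,354). The nearest is about 50 crop px (≈40 mm) past the open edge. The lifter, piston, cap and blue nuts have not moved. I'll hand in.

```bash
python3 - <<'E'
from h import *
s=dict(np.load('pics/top5.npz'))
k=270/600
print(px2w(s,[(200+u*k,130+v*k) for u,v in [(148,244),(176,296),(141,354)]],16).round(1))
print(order.job_done())
E
```

```text
[[584.2 219.5  16. ]
 [542.4 195.4  16. ]
 [494.7 222.2  16. ]]
the job is handed in; nothing more can be done
None
```

I swept the three grey nuts into the tray one at a time, sliding each along the bench between fingertips set 20 mm apart, then backed out, raised the arm clear and handed the job in at about 16 s. The hand-in reported no verdict.

- **Nuts:** the last top picture puts the nut centres at about y = 195, 220 and 222 mm in world coordinates. The tray's open edge is at about y = 155 mm, so they lie 40–67 mm past it (at least 14 mm needed). All three are between the side walls.
- **Lifter, piston, cap:** before-and-after images show no movement of any of the three.
- **Blue look-alikes:** both are unmoved in the top view.
- **Check that disagreed:** the top view flagged a change around the lifter (112 grey levels). I put this down to the arm having moved into that patch. The scene view of the lifter was unchanged (6 grey levels), and it stands upright.

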